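# Tighten the lens saddle's clamp screw on the optical bench

### The job

The lens saddle on the optical bench is loose. Take the flat screwdriver from its wooden stand, seat its blade fully in the slot of the clamp screw on the saddle that carries the lens, and turn the screw clockwise with it until it is tight at its stop, with the blade still down in the slot. Then stand the driver back upright in the hole of its stand; keep the fingers off the lens saddle, do not turn the screw of the saddle with the pointed pin, and do not push the things standing around out of place.

Things in the scene. Friction and masses are not known exactly. Their poses are not given: they have to be found in the camera images.
- driver: Loose flat screwdriver, 0.16 kg, 135 mm long, upright in its stand at any yaw. Origin at the centre of the blade's bottom edge, z up to the handle. Blade 26 mm wide (x), 3.5 thick (y), 24 high. Shaft 12 mm round to z 62; steel guard 48 mm across at z 62 to 67; above it a dark flat-sided wooden handle 26 (x) by 22 mm (y), to z 135. Centre of mass near z 77.
- blade_tip (a point): The driver's origin: centre of the bottom edge of its blade.
- stand: Fixed light wood block 90 x 90 mm, 76 mm high, with one round upright hole of 34 mm through its middle; origin at the centre of its underside, z up. The driver hangs in the hole on its guard, its blade tip then 14 mm above the table. It stands left or right in front of the bench; the slide box is on the other side.
- bench: Fixed optical bench: two steel rods 16 mm thick and 620 mm long along its y, 70 mm apart, on black cast feet. Origin at table height under its middle; rods' top 68 mm up. Both saddles stand on the rods, in either order, with the same yaw as the bench.
- lens_saddle: Fixed black cast saddle, 100 (x) x 130 (y) x 22 mm, carrying an upright round lens 90 mm across in a ring whose plane is normal to its y, on a post at its y +45 mm (top of the ring 157 mm above the origin). Origin at the centre of its underside, on the rods. Its clamp screw is at its y -35 mm.
- clamp_screw_face (a point): Point on the axis of the lens saddle's clamp screw, level with the flat top face of its head (108 mm above the table); turns with the saddle, not with the screw. The head is plain steel, 48 mm across and 14 mm high, axis upright, with one straight slot across the middle of its face: 36 mm long, closed by the rim at both ends, 7.5 mm wide, 9 mm deep with a flat floor.
- clamp_screw (a joint): Angle of the clamp screw (rad), growing clockwise from above: starts at 0.1 to 0.4, tight at a hard stop at 1.3. Takes 0.18 N m to turn and stays where left. At value q its slot lies q clockwise of the saddle's x axis, give or take 0.4 rad (offset fixed in a run): find it by looking or touch; at a wrong angle the blade stops on the face, at the right one it goes 9 mm deeper.
- pin_saddle: The other fixed saddle, same casting, carrying a pointed pin on a post (tip 156 mm above its origin) and a like screw; leave it alone.
- other_screw (a joint): Angle of the pin saddle's screw (rad), at 0.7 at the start and to stay there.
- slide_box: Fixed open wooden box 90 x 120 x 35 mm of glass slides, in front of the bench on the side away from the stand; a bystander. Origin at the centre of its underside.
- brass_weight: Loose small brass weight with a knob, 44 mm wide, 52 mm high; origin at the centre of its underside; a bystander.
- lens_mount: Loose black ring 70 mm across, 12 mm high, lying flat; a bystander.
- beaker: Loose glass beaker 70 mm across, 90 mm high; a bystander.
- jar: Loose amber jar 60 mm across, 85 mm high; a bystander.
- eraser_block: Loose cork block 90 (its y) x 40 x 30 mm; a bystander.
Mind the look-alikes: they are no part of the job. What is shaped like the driver but blue or green is not meant.

How it is judged:
By the outcome, as a careful person would: the job done as asked, in the order asked, and still so for the second after the job is handed in, with the robot touching nothing.
It also fails if it takes over 72 s, if anything falls off the work surface, if the arm or the gripper's body presses on something with over 40 N, if the wrist force passes 120 N, or if a joint passes its speed limit or range.

### The arm

A 7-joint arm with a two-finger parallel gripper is mounted at the origin on the work surface. World frame = base frame: x ahead of the robot, y to its left, z up, the work surface at z = 0. Lengths are in m, angles in rad, forces in N, time in s.
With the tool pointing down it reaches from about 0.4 to 0.85 m from the base axis. Payload 10.4 kg.
Tool frame: the origin (TCP) lies at the very end of the fingers, on their centre line; the grasp point (between the pads) lies 19 mm behind it; z points along the fingers, y is the line along which they close (so a half turn about z gives the same grasp; the last joint's range is limited). The gripper opens to 85 mm and grips with 20 to 120 N. Pads are 22 mm wide; open, the fingers measure 114 mm over their backs; the gripper's body (76 mm by 85 mm) begins 54 mm behind the grasp point. The pads swing forward as they close: fully open they stand 13 mm farther back than shut.
Start: joints at [1.262, 0.332, -0.065, 1.46, 0.022, 1.35, -0.088], TCP at [0.176, -0.6, 0.231] pointing down, gripper open.
Joint ranges: [-2.6, 2.6], [-0.5, 2.12], [-1.47, 1.34], [0.16, 2.42], [-1.27, 4.41], [0.06, 2.06], [-2.6, 2.6]. Speed limits (rad/s): [2.22, 2.22, 2.79, 2.79, 3.14, 3.14, 3.14].

### API

Orientations are given as a unit quaternion [x, y, z, w].
In Python, from workcell import * gives the robot as it stands.
- The arm moves only by the tool step_arm, never from a script. Its argument "commands" is one flat list of numbers, 7 for each row, row after row: the finger opening in mm, from 0 to 85.4, then the shift along the world's x, y, z as a fraction of full scale, then the turn, a rotation vector about the world's x, y, z as a fraction of full scale. A call has exactly 10 rows; each row is the pose to reach, as a shift and turn from the pose commanded when the call began, turning the shorter way round; what a row does not reach only later rows make up. Full scale, the value 1, is 0.6 m for a shift and pi rad for a turn. A row lasts 1/8 s, in which the tool goes at most 62.5 mm and 10.7 degrees, less where a joint would pass 70% of its speed; a pose out of reach is approached as far as the arm can. A call with a number of a shift or a turn outside -1 to 1 is refused whole. A call with a gripper value outside its range is refused whole. The fingers move at their own pace and stop on an object; "squeeze" is the grip in N (left out, the last holds). Time passes only in rows, so rows that repeat a pose let the fingers close, or fill a call up. It gives the time, the measured TCP pose, the force, the opening and the grip force at its end, in the units of the state.
- get_obs(): the state, without advancing time (a new reading comes with each control period).
- camera(name): name is "scene" or "top" or "wrist"; returns the picture (384x512x3 uint8, red, green, blue); there is no depth.
- camera_params(name): a dict with "mtx" (3x3 intrinsics, pixels), "dist" ([k1, k2, p1, p2, k3] as OpenCV has them; the pictures are not rectified), "extrinsics" (4x4, takes a point from world to camera coordinates); the wrist camera has in their place "tool_from_camera" (4x4, takes a point from camera to tool coordinates, whose origin is the TCP and whose axes are the flange's). Camera axes: x right, y down, z forward; pixel columns grow to the right and rows downward; lengths in m; the calibration is good to about 2 mm. A picture is of the moment at which its call begins: read the wrist's pose just before it. camera_params takes no time and is no camera call.
- hand_in(): hands the job in; it is judged then, once.
The state is a dict: "clock": time; "joint_pos": joint angles; "joint_velocities": joint speeds; "tau": joint torques, N m; "position": TCP position; "ee_rot": TCP orientation; "ft_force": force on the tool from outside, world axes, zero at the start; "torque": the same for the moment, N m; "grip_width": opening from 0.0 (shut) to 1.0 (fully open); "grasp_force": force on a finger pad.
Only numpy, scipy, OpenCV 4.12 (cv2) and the standard library are available. Lean on these libraries where they do the work, as an engineer would, in place of code of your own. Each camera call takes 0.05 s, during which the arm holds its last target. There are 200 camera calls.

## Working session

There is one attempt and no reset: what is moved stays moved. The work goes in short steps, Python scripts to look and compute and a tool call to move; the robot and the scene stay as the last step left them, time stands still between calls to the robot, and variables do not carry over. Pictures are saved under pics/ and viewed, at most 10 in all, crops included, and the job is handed in when it is done.

Besides the shell and the picture viewer there is one more tool, called after "Emit:" by a JSON object that holds its "method" and its "body". step_arm: Moves the arm, as the interface text tells. Its arguments: {"type":"object","properties":{"commands":{"type":"array","items":{"type":"number"}},"squeeze":{"type":"number"}},"required":["commands"]}

```bash
mkdir -p pics; ls; python3 - <<'E'
from workcell import *
import cv2,numpy as np
o=get_obs();print({k:np.round(v,3).tolist() for k,v in o.items()})
for n in("scene","top","wrist"):
    im=camera(n);cv2.imwrite(f"pics/{n}0.png",im[:,:,::-1])
    p=camera_params(n);print(n,{k:np.round(v,3).tolist() for k,v in p.items()})
a=cv2.imread("pics/scene0.png");b=cv2.imread("pics/top0.png")
E
```

```text
pics
{'clock': 0.0, 'joint_pos': [1.262, 0.333, -0.065, 1.461, 0.022, 1.35, -0.088], 'joint_velocities': [0.0, 0.0, -0.001, -0.0, -0.0, 0.0, -0.001], 'tau': [0.001, -62.545, 0.05, -39.16, 0.016, 0.01, 0.0], 'position': [0.176, -0.599, 0.231], 'ee_rot': [0.99, 0.142, -0.0, -0.001], 'ft_force': [-0.973, -0.251, 0.224], 'torque': [-0.032, -0.012, 0.017], 'grasp_force': 0.0, 'grip_width': 1.002}
scene {'mtx': [[355.379, 0.0, 257.587], [0.0, 355.379, 192.08], [0.0, 0.0, 1.0]], 'dist': [-0.005, 0.0, 0.0, 0.0, 0.0], 'extrinsics': [[-0.508, 0.862, -0.011, 0.285], [0.674, 0.389, -0.628, -0.336], [-0.537, -0.326, -0.778, 1.296], [0.0, 0.0, 0.0, 1.0]]}
top {'mtx': [[377.986, 0.0, 260.286], [0.0, 377.986, 188.394], [0.0, 0.0, 1.0]], 'dist': [-0.032, 0.0, 0.0, 0.0, 0.0], 'extrinsics': [[0.001, -1.0, -0.013, 0.014], [-0.986, 0.002, -0.168, 0.583], [0.168, 0.012, -0.986, 1.151], [0.0, 0.0, 0.0, 1.0]]}
wrist {'mtx': [[332.992, 0.0, 259.322], [0.0, 332.992, 187.76], [0.0, 0.0, 1.0]], 'dist': [0.001, 0.0, 0.0, 0.0, 0.0], 'tool_from_camera': [[0.0, -0.96, -0.28, 0.071], [1.0, 0.0, -0.0, 0.001], [0.0, -0.28, 0.96, -0.143], [0.0, 0.0, 0.0, 1.0]]}
```

View pics/top0.png

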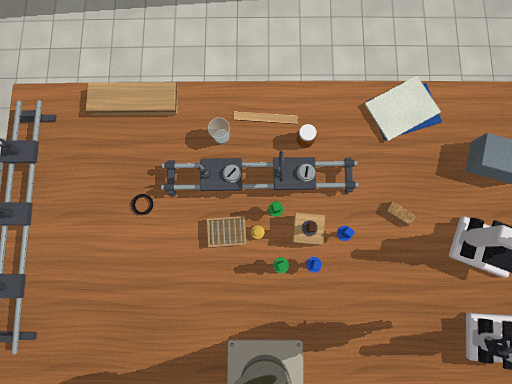

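View pics/scene0.png

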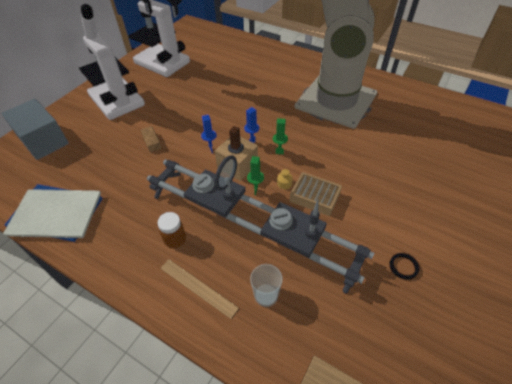

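The dark-handled driver stands in the wood block at top (310,228). Look-alikes are green at (276,209) and (281,265), and blue at (314,265) and (345,233). The lens saddle is the right one in the top view, with its ring at (281,165) and screw at (306,173). The pin saddle's screw is at (232,173). Next I'll take one close crop.

```bash
python3 - <<'E'
import cv2
b=cv2.imread("pics/top0.png")[140:280,190:370]
cv2.imwrite("pics/c1.png",cv2.resize(b,None,fx=4.2,fy=4.2,interpolation=cv2.INTER_CUBIC))
E
```

```text
(no output)
```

View pics/c1.png

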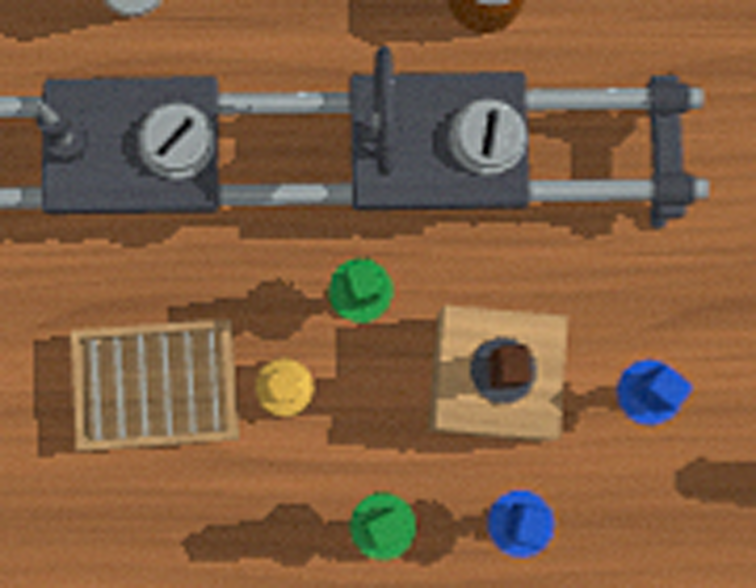

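The crop shows the dark driver's guard at (503,371), its handle top at about (512,367) and the stand's top corners. The lens screw's head is at (488,136), with its slot running from about (492,111) to (486,156). Next I'll turn these into world positions.

```bash
cat > h.py <<'E'
from workcell import *
import cv2,numpy as np
from scipy.spatial.transform import Rotation as R
def ray(name,px,obs=None):
    p=camera_params(name);u=cv2.undistortPoints(np.array([[px]],float),p["mtx"] if isinstance(p["mtx"],np.ndarray) else np.array(p["mtx"]),np.array(p["dist"])).ravel()
    d=np.array([u[0],u[1],1.])
    if name=="wrist":
        T=np.eye(4);T[:3,:3]=R.from_quat(obs["ee_rot"]).as_matrix();T[:3,3]=obs["position"];M=T@np.array(p["tool_from_camera"])
    else: M=np.linalg.inv(np.array(p["extrinsics"]))
    return M[:3,3],M[:3,:3]@d
def at(name,px,z,obs=None):
    c,d=ray(name,px,obs);return (c+d*(z-c[2])/d[2])[:2]
E
python3 - <<'E'
from h import *
t=lambda x,y,z:at("top",(190+x/4.2,140+y/4.2),z).round(4)
print("screw",t(488,136,.108),"slot",t(492,111,.108),t(486,156,.108))
print("guard",t(503,371,.081),"handle",t(512,367,.149))
S=np.array([t(*c,.076) for c in((443,307),(568,317),(560,438),(433,427))]);print("stand",S.tolist(),S.mean(0),"yaw",[np.degrees(np.arctan2(*(S[(i+1)%4]-S[i])[::-1])).round(1) for i in range(4)])
print("saddle", [t(*c,.09).tolist() for c in((352,75),(525,74),(528,207),(354,208))])
for n,x,y,z in(("g1",360,290,.1),("g2",382,525,.1),("b1",650,392,.1),("b2",521,523,.1)):print(n,t(x,y,z))
for c in((494,349),(522,345),(534,357),(532,384),(505,390),(492,380)):print(t(*c,.149))
E
```

```text
screw [ 0.6221 -0.1261] slot [ 0.6407 -0.1293] [ 0.6074 -0.1243]
guard [ 0.4544 -0.1365] handle [ 0.4528 -0.1347]
stand [[0.5014, -0.0942], [0.4939, -0.1853], [0.4065, -0.1772], [0.4145, -0.0858]] [ 0.454075 -0.135625] yaw [np.float64(-94.7), np.float64(174.7), np.float64(85.0), np.float64(-5.5)]
saddle [[0.6723, -0.0284], [0.6728, -0.1564], [0.573, -0.1562], [0.5725, -0.0293]]
g1 [ 0.5112 -0.033 ]
g2 [ 0.3457 -0.0474]
b1 [ 0.4382 -0.2382]
b2 [ 0.347  -0.1447]
[ 0.4651 -0.1227]
[ 0.4678 -0.1418]
[ 0.4596 -0.1498]
[ 0.4413 -0.148 ]
[ 0.4372 -0.1296]
[ 0.444  -0.1209]
```

Emit:
{"method": "step_arm", "body": {"commands": [85,0.463,0.77,0.1,0,0,0.38,85,0.463,0.77,0.1,0,0,0.38,85,0.463,0.77,0.1,0,0,0.38,85,0.463,0.77,0.1,0,0,0.38,85,0.463,0.77,0.1,0,0,0.38,85,0.463,0.77,0.1,0,0,0.38,85,0.463,0.77,0.1,0,0,0.38,85,0.463,0.77,0.1,0,0,0.38,85,0.463,0.77,0.1,0,0,0.38,85,0.463,0.77,0.1,0,0,0.38]}}

```text
clock: 1.4
position: [0.4553, -0.1343, 0.2917]
ee_rot: [0.737, 0.676, 0.0, 0.0]
ft_force: [-1.0, 0.2, 0.2]
grip_width: 0.992
grasp_force: 0.0
```

```bash
python3 - <<'E'
from h import *
o=get_obs();print(o["clock"],o["position"],R.from_quat(o["ee_rot"]).as_matrix().round(3).tolist(),o["joint_pos"])
im=camera("wrist");cv2.imwrite("pics/w1.png",im[:,:,::-1]);cv2.imwrite("pics/w1b.png",cv2.resize(im[:,:,::-1],None,fx=1.5,fy=1.5,interpolation=cv2.INTER_CUBIC))
E
```

```text
1.4 [ 0.45533759 -0.13434735  0.29165685] [[0.085, 0.996, 0.001], [0.996, -0.085, 0.0], [0.001, 0.001, -1.0]] [ 8.06177530e-01  1.01676482e-03 -6.07336018e-01  1.71744938e+00
 -4.58415888e-05  1.42251594e+00  1.13722724e-01]
```

View pics/w1b.png

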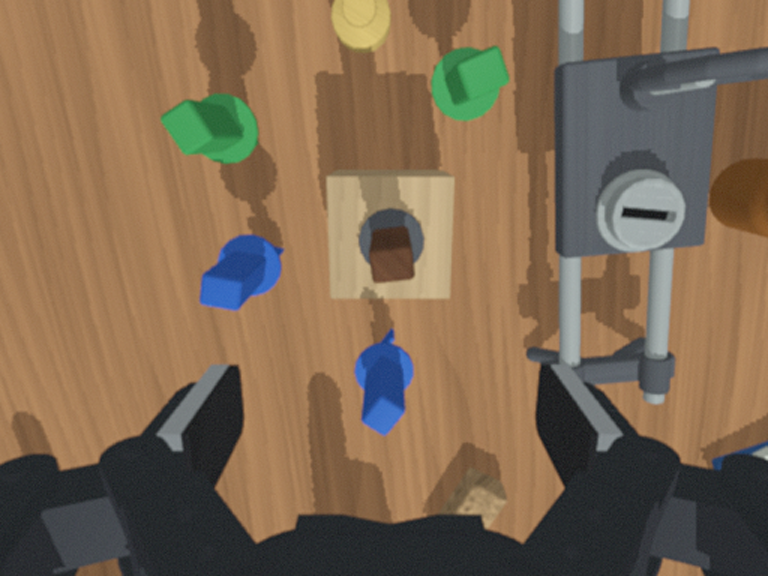

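The driver stands in the stand at (390,245), with its handle's top face at about (392,265). The lens screw's head is at (640,210), with the slot at (648,214). Next I'll view both enlarged.

```bash
python3 - <<'E'
import cv2,numpy as np
b=cv2.imread("pics/w1.png")
f=lambda x,y,w,h,s:cv2.resize(b[y:y+h,x:x+w],(400,400),interpolation=cv2.INTER_CUBIC)
cv2.imwrite("pics/c2.png",np.hstack([f(235,135,60,60,0),f(395,110,66,66,0)]))
E
```

```text
(no output)
```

View pics/c2.png

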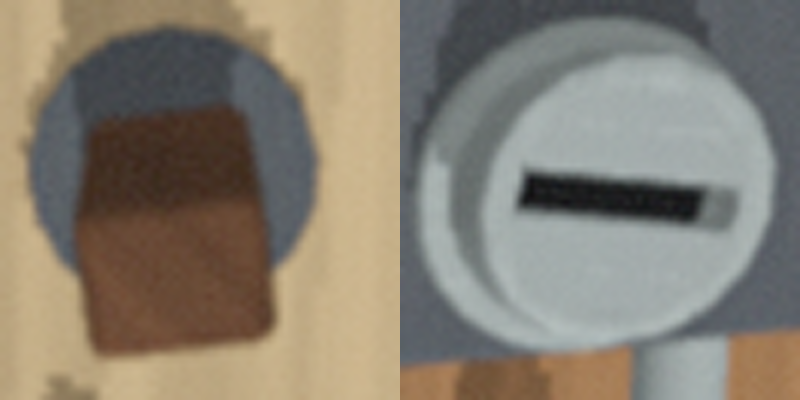

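Left: the handle's top face has corners (78,218), (262,205), (273,332) and (98,354). Right: the slot runs from (519,190) to (737,209), in a face centred at about (628,198).

```bash
python3 - <<'E'
from h import *
o=get_obs();o["position"]=np.array(o["position"])
L=lambda x,y,z:at("wrist",(235+x/6.667-.4,135+y/6.667-.4),z,o)
Q=lambda x,y,z:at("wrist",(395+(x-400)/6.06-.4,110+y/6.06-.4),z,o)
P=np.array([L(*c,.149) for c in((78,218),(262,205),(273,332),(98,354))]);print(P.round(4),P.mean(0))
for i in range(4):
    d=P[(i+1)%4]-P[i];print(np.linalg.norm(d).round(4),np.degrees(np.arctan2(d[1],d[0])).round(1))
a,b=Q(519.5,190,.108),Q(737,209,.108);print("slot",a,b,(a+b)/2,np.linalg.norm(b-a),np.degrees(np.arctan2(*(b-a)[::-1])))
c=[Q(*p,.108) for p in((483,200),(773,172))];print(c,sum(c)/2)
print("guard",(L(28,160,.081)+L(318,160,.081))/2)
E
```

```text
[[ 0.4438 -0.1295]
 [ 0.468  -0.1299]
 [ 0.4682 -0.1473]
 [ 0.4446 -0.1483]] [ 0.45612632 -0.13871229]
0.0242 -0.9
0.0174 -89.5
0.0236 -177.6
0.0188 92.5
slot [ 0.60804466 -0.12675454] [ 0.64329561 -0.13297164] [ 0.62567014 -0.12986309] 0.03579500146007158 -10.00221320868135
[array([ 0.60222442, -0.12786701]), array([ 0.64864673, -0.12743183])] [ 0.62543558 -0.12764942]
guard [ 0.45594141 -0.13634149]
```

Emit:
{"method": "step_arm", "body": {"commands": [85,0,-0.005,-0.15,0,0,0.022,85,0,-0.005,-0.2,0,0,0.022,85,0,-0.005,-0.25,0,0,0.022,85,0,-0.005,-0.29,0,0,0.022,85,0,-0.005,-0.31,0,0,0.022,85,0,-0.005,-0.31,0,0,0.022,10,0,-0.005,-0.31,0,0,0.022,10,0,-0.005,-0.31,0,0,0.022,10,0,-0.005,-0.31,0,0,0.022,10,0,-0.005,-0.31,0,0,0.022], "squeeze": 80}}

```text
clock: 2.7
position: [0.4545, -0.1408, 0.106]
ee_rot: [0.715, 0.699, 0.0, 0.001]
ft_force: [-1.4, -0.3, 4.7]
grip_width: 0.291
grasp_force: 78.1
```

Emit:
{"method": "step_arm", "body": {"commands": [10,0,0,0.04,0,0,0,10,0,0,0.09,0,0,0,10,0,0,0.16,0,0,0,10,0,0,0.22,0,0,0,10,0.05,0.003,0.22,0,0,-0.01,10,0.11,0.006,0.22,0,0,-0.02,10,0.17,0.01,0.22,0,0,-0.03,10,0.23,0.014,0.22,0,0,-0.04,10,0.284,0.017,0.22,0,0,-0.047,10,0.284,0.017,0.22,0,0,-0.047]}}

```text
clock: 3.95
position: [0.6254, -0.1296, 0.2358]
ee_rot: [0.764, 0.645, 0.0, -0.001]
ft_force: [-0.9, 1.1, -2.6]
grip_width: 0.295
grasp_force: 79.1
```

```bash
python3 - <<'E'
from h import *
o=get_obs();print(o["clock"],o["position"],R.from_quat(o["ee_rot"]).as_matrix().round(3).tolist(),o["joint_pos"].round(2),o["grip_width"],o["ft_force"])
w=camera("wrist")[:,:,::-1];s=camera("scene")[:,:,::-1]
cv2.imwrite("pics/w2.png",w);cv2.imwrite("pics/s2.png",s)
cv2.imwrite("pics/c3.png",np.hstack([cv2.resize(w[130:360,160:360],(400,460),interpolation=cv2.INTER_CUBIC),cv2.resize(s[125:225,165:252],(400,460),interpolation=cv2.INTER_CUBIC)]))
E
```

```text
3.95 [ 0.62539819 -0.12955116  0.23581235] [[0.168, 0.986, -0.002], [0.986, -0.168, 0.002], [0.002, -0.002, -1.0]] [ 0.59  0.43 -0.62  1.39  0.24  1.4  -0.2 ] 0.29451874769514225 [-0.85543352  1.09509088 -2.59488502]
```

View pics/c3.png

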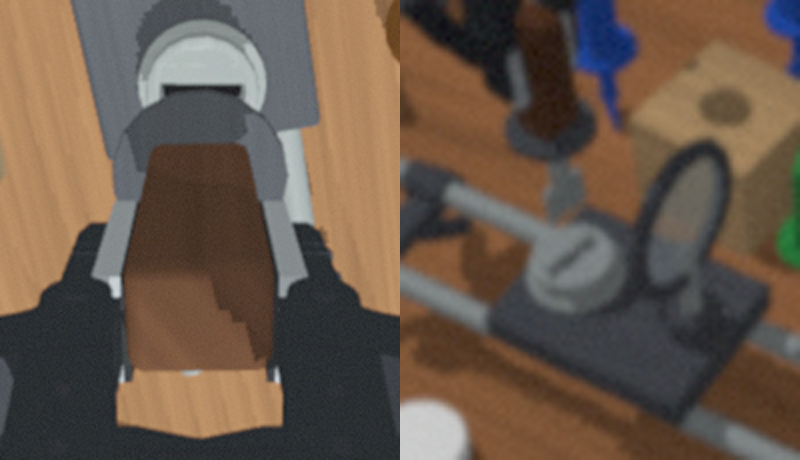

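Left (wrist view): the driver is gripped on its 26 mm sides. The guard's near rim is at (200,93), the handle's top face spans rows 272–368, and the slot's near edge runs from (163,86) to (241,86). Right (scene view): the blade hangs just above the screw, roughly in line with the slot.

```bash
python3 - <<'E'
from h import *
o=get_obs();o["position"]=np.array(o["position"]);M=R.from_quat(o["ee_rot"]).as_matrix()
def W(x,y,z):
    p=np.r_[at("wrist",(160+x/2-.25,130+y/2-.25),z,o),z]; return (M.T@(p-o["position"]))[:2].round(4)*1000, p[:2].round(4)
print("guard near rim",W(200,93,.2058),"sides",W(113,180,.2108),W(288,180,.2108))
print("handle top near",W(128,272,.279),W(274,270,.279),"far",W(124,369,.279),W(272,369,.279))
print("handle bottom near",W(153,145,.211),W(247,144,.211))
print("slot edge",W(163,86,.108),W(241,86,.108))
print("head near",W(202,20,.094), "head sides",W(138,80,.108),W(266,80,.108))
def S(x,y,z): return at("scene",(165+(x-400)/4.6-.4,125+y/4.6-.4),z).round(4)
print("scene: face c",S(570,252,.108),"blade bottom",S(548,215,.144),S(582,205,.144),"guard",S(550,128,.208))
print("slot",S(550,274,.108),S(597,236,.108))
E
```

```text
guard near rim (array([26.5,  0.5]), array([ 0.6289, -0.1042])) sides (array([  3.3, -23.1]), array([ 0.6017, -0.1231])) (array([ 3.4, 24.5]), array([ 0.6486, -0.131 ]))
handle top near (array([ 13.9, -11.7]), array([ 0.6148, -0.1146])) (array([14.3, 13. ]), array([ 0.6392, -0.1184])) far (array([ -5.4, -13. ]), array([ 0.6103, -0.1334])) (array([-5.3, 13.2]), array([ 0.6362, -0.1378]))
handle bottom near (array([ 13.5, -12. ]), array([ 0.6144, -0.1149])) (array([13.8, 13.1]), array([ 0.6392, -0.1189]))
slot edge (array([  4.6, -14.9]), array([ 0.6099, -0.1231])) (array([ 4.7, 17.9]), array([ 0.6422, -0.1286]))
head near (array([30.3,  1.5]), array([ 0.6304, -0.1005])) head sides (array([  7.2, -25.3]), array([ 0.6001, -0.1188])) (array([ 7.2, 28.3]), array([ 0.6529, -0.1278]))
scene: face c [ 0.6248 -0.13  ] blade bottom [ 0.6321 -0.1335] [ 0.6169 -0.1218] guard [ 0.6252 -0.1259]
slot [ 0.6435 -0.1301] [ 0.6074 -0.1238]
```

Emit:
{"method": "step_arm", "body": {"commands": [10,0,-0.003,0,0,0,0,10,0,-0.003,-0.02,0,0,0,10,0,-0.003,-0.035,0,0,0,10,0,-0.003,-0.045,0,0,0,10,0,-0.003,-0.052,0,0,0,10,0,-0.003,-0.056,0,0,0,10,0,-0.003,-0.06,0,0,0,10,0,-0.003,-0.063,0,0,0,10,0,-0.003,-0.066,0,0,0,10,0,-0.003,-0.066,0,0,0]}}

```text
clock: 5.3
position: [0.6244, -0.1323, 0.1976]
ee_rot: [0.764, 0.645, -0.0, -0.0]
ft_force: [-0.7, 0.1, -1.5]
grip_width: 0.291
grasp_force: 79.2
```

Emit:
{"method": "step_arm", "body": {"commands": [10,0,0,-0.003,0,0,0,10,0,0,-0.005,0,0,0,10,0,0,-0.007,0,0,0,10,0,0,-0.009,0,0,0,10,0,0,-0.01,0,0,0,10,0,0,-0.011,0,0,0,10,0,0,-0.012,0,0,0,10,0,0,-0.013,0,0,0,10,0,0,-0.013,0,0,0,10,0,0,-0.013,0,0,0]}}

```text
clock: 6.55
position: [0.6246, -0.1322, 0.1909]
ee_rot: [0.764, 0.645, 0.0, 0.0]
ft_force: [-2.3, 0.7, 6.3]
grip_width: 0.293
grasp_force: 80.4
```

```bash
python3 - <<'E'
from h import *
o=get_obs();print(o["position"],o["ft_force"],o["torque"],o["joint_pos"].round(2))
E
```

```text
[ 0.62458406 -0.13221364  0.19089859] [-2.2560919   0.65207336  6.31192943] [0.06641334 0.73850261 0.02860354] [ 0.59  0.45 -0.61  1.45  0.26  1.32 -0.21]
```

Emit:
{"method": "step_arm", "body": {"commands": [10,-0.0003,0.0001,0,0,0,-0.028,10,-0.0007,0.0003,0,0,0,-0.056,10,-0.001,0.0005,0,0,0,-0.083,10,-0.0013,0.0008,0,0,0,-0.111,10,-0.0016,0.001,0,0,0,-0.139,10,-0.0019,0.0013,0,0,0,-0.167,10,-0.0021,0.0016,0,0,0,-0.194,10,-0.0023,0.002,0,0,0,-0.222,10,-0.0026,0.0027,0,0,0,-0.278,10,-0.0026,0.0027,0,0,0,-0.278]}}

```text
clock: 7.8
position: [0.623, -0.1292, 0.1909]
ee_rot: [0.966, 0.26, 0.0, -0.0]
ft_force: [-2.4, 3.0, 7.2]
grip_width: 0.294
grasp_force: 80.2
```

```bash
cat > st.py <<'E'
from h import *
o=get_obs();m=R.from_quat(o["ee_rot"]).as_matrix()
print(o["clock"],"pos",o["position"].round(4),"F",o["ft_force"].round(1),"T",o["torque"].round(2),"yaw",np.degrees(np.arctan2(m[1,0],m[0,0])).round(1),"z",m[:,2].round(3),o["grip_width"].round(3))
E
python3 st.py
```

```text
Traceback (most recent call last):
  File "st.py", line 3, in <module>
    print(o["clock"],"pos",o["position"].round(4),"F",o["ft_force"].round(1),"T",o["torque"].round(2),"yaw",np.degrees(np.arctan2(m[1,0],m[0,0])).round(1),"z",m[:,2].round(3),o["grip_width"].round(3))
                                                                                                                                                                               ^^^^^^^^^^^^^^^^^^^^^
AttributeError: 'float' object has no attribute 'round'
```

Emit:
{"method": "step_arm", "body": {"commands": [10,0,0.0001,0,0,0,-0.006,10,0,0.0002,0,0,0,-0.012,10,-0.0001,0.0002,0,0,0,-0.018,10,-0.0001,0.0003,0,0,0,-0.024,10,-0.0002,0.0004,0,0,0,-0.03,10,-0.0002,0.0005,0,0,0,-0.036,10,-0.0002,0.0006,0,0,0,-0.042,10,-0.0002,0.0006,0,0,0,-0.044,10,-0.0002,0.0006,0,0,0,-0.044,10,-0.0002,0.0006,0,0,0,-0.044]}}

```text
clock: 9.05
position: [0.6229, -0.1286, 0.1909]
ee_rot: [0.981, 0.194, 0.0, -0.001]
ft_force: [-3.1, 3.2, 6.0]
grip_width: 0.292
grasp_force: 80.4
```

```bash
sed -i 's/,o\["grip_width"\].round(3)//' st.py; python3 st.py
```

```text
9.05 pos [ 0.6229 -0.1286  0.1909] F [-3.1  3.2  6. ] T [1.15 1.01 0.2 ] yaw 22.4 z [ 0.     0.001 -1.   ]
```

Emit:
{"method": "step_arm", "body": {"commands": [10,0,0.0001,0,0,0,-0.006,10,0,0.0002,0,0,0,-0.012,10,0,0.0002,0,0,0,-0.018,10,-0.0001,0.0003,0,0,0,-0.024,10,-0.0001,0.0004,0,0,0,-0.03,10,-0.0001,0.0005,0,0,0,-0.036,10,-0.0001,0.0006,0,0,0,-0.042,10,-0.0001,0.0006,0,0,0,-0.044,10,-0.0001,0.0006,0,0,0,-0.044,10,-0.0001,0.0006,0,0,0,-0.044]}}

```text
clock: 10.3
position: [0.6228, -0.1281, 0.1909]
ee_rot: [0.992, 0.126, 0.0, -0.001]
ft_force: [-3.5, 4.0, 6.6]
grip_width: 0.294
grasp_force: 80.4
```

```bash
python3 st.py
```

```text
10.3 pos [ 0.6228 -0.1281  0.1909] F [-3.5  4.   6.6] T [1.24 1.02 0.25] yaw 14.5 z [ 0.     0.002 -1.   ]
```

Emit:
{"method": "step_arm", "body": {"commands": [10,0,0.0001,0,0,0,-0.006,10,0,0.0002,0,0,0,-0.012,10,0,0.0002,0,0,0,-0.018,10,0,0.0003,0,0,0,-0.024,10,0,0.0004,0,0,0,-0.03,10,0,0.0005,0,0,0,-0.036,10,0,0.0006,0,0,0,-0.042,10,0,0.0006,0,0,0,-0.044,10,0,0.0006,0,0,0,-0.044,10,0,0.0006,0,0,0,-0.044]}}

```text
clock: 11.55
position: [0.6228, -0.1276, 0.1909]
ee_rot: [0.998, 0.057, 0.0, -0.001]
ft_force: [-3.8, 4.6, 6.2]
grip_width: 0.296
grasp_force: 80.4
```

```bash
python3 st.py
```

```text
11.55 pos [ 0.6228 -0.1276  0.1909] F [-3.8  4.6  6.2] T [1.37 1.12 0.15] yaw 6.6 z [ 0.     0.002 -1.   ]
```

Emit:
{"method": "step_arm", "body": {"commands": [10,0,0.0001,0,0,0,-0.006,10,0,0.0002,0,0,0,-0.012,10,0,0.0002,0,0,0,-0.018,10,0.0001,0.0003,0,0,0,-0.024,10,0.0001,0.0004,0,0,0,-0.03,10,0.0001,0.0005,0,0,0,-0.036,10,0.0001,0.0006,0,0,0,-0.042,10,0.0001,0.0006,0,0,0,-0.044,10,0.0001,0.0006,0,0,0,-0.044,10,0.0001,0.0006,0,0,0,-0.044]}}

```text
clock: 12.8
position: [0.6229, -0.127, 0.1909]
ee_rot: [1.0, -0.011, 0.0, -0.001]
ft_force: [-2.6, 4.2, 6.5]
grip_width: 0.292
grasp_force: 82.6
```

```bash
python3 st.py
```

```text
12.8 pos [ 0.6229 -0.127   0.1909] F [-2.6  4.2  6.5] T [1.27 1.09 1.37] yaw -1.2 z [ 0.     0.002 -1.   ]
```

Emit:
{"method": "step_arm", "body": {"commands": [10,0,0,0,0,0,0.033,10,0,0,0,0,0,0.033,10,0,0,0.02,0,0,0.033,10,0,0,0.05,0,0,0.033,10,0,0,0.09,0,0,0.033,10,-0.05,-0.003,0.09,0,0,0.033,10,-0.13,-0.008,0.09,0,0,0.033,10,-0.21,-0.012,0.09,0,0,0.033,10,-0.283,-0.016,0.09,0,0,0.033,10,-0.283,-0.016,0.09,0,0,0.033]}}

```text
clock: 14.05
position: [0.4512, -0.14, 0.2461]
ee_rot: [0.999, 0.038, 0.001, 0.001]
ft_force: [0.8, 0.5, -1.7]
grip_width: 0.291
grasp_force: 81.4
```

```bash
python3 st.py; python3 - <<'E'
from h import *
w=camera("wrist")[:,:,::-1];s=camera("top")[:,:,::-1]
cv2.imwrite("pics/w4.png",w);cv2.imwrite("pics/t4.png",s)
cv2.imwrite("pics/c4.png",np.hstack([cv2.resize(w[100:330,160:360],(400,460),interpolation=cv2.INTER_CUBIC),cv2.resize(s[145:195,285:328],(400,460),interpolation=cv2.INTER_CUBIC)]))
E
```

```text
14.05 pos [ 0.4512 -0.14    0.2461] F [ 0.8  0.5 -1.7] T [-0.02 -0.02  0.03] yaw 4.3 z [ 0.002 -0.003 -1.   ]
```

View pics/c4.png

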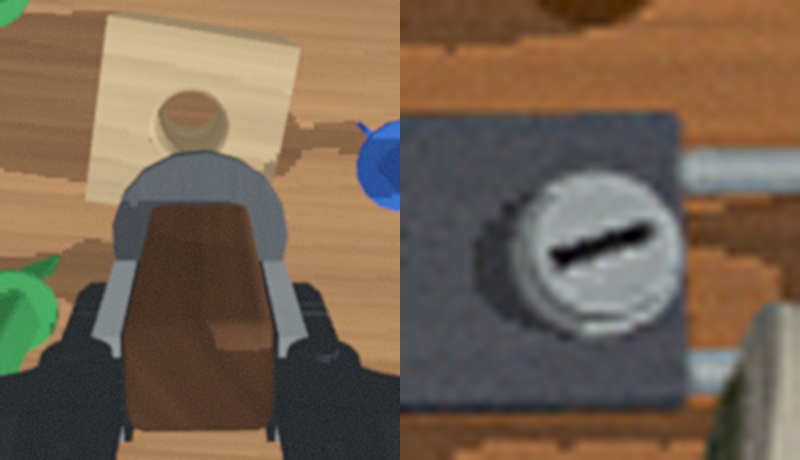

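Left (wrist view): the hole spans (153–228, about 124) with its top rim at (190,90), and the stand's corners are at (108,14), (298,45) and (87,200). The driver's guard near rim is at (203,152). Right (top view): the slot now runs from (553,260) to (650,232), about 64° clockwise of where it started, which fits a screw at its stop.

```bash
python3 - <<'E'
from h import *
o=get_obs();o["position"]=np.array(o["position"]);M=R.from_quat(o["ee_rot"]).as_matrix()
W=lambda x,y,z:at("wrist",(160+x/2-.25,100+y/2-.25),z,o)
print(o["position"])
g=W(203,152,.2161);print("guard near",g,"c",g-.024*M[:2,0],"sides",(W(113,230,.2211)+W(287,230,.2211))/2,"handle front c",(W(153,204,.221)+W(247,204,.221))/2-.011*M[:2,0])
h=W(190,90,.076);print("hole near",h,"c",h-.017*M[:2,0],"sides",W(153,124,.076),W(228,124,.076))
a,b,c=W(108,14,.076),W(298,45,.076),W(87,200,.076);print("stand",a,b,c,(b+c)/2,np.linalg.norm(b-a),np.linalg.norm(c-a))
T=lambda x,y:at("top",(285+(x-400)/9.3-.45,145+y/9.2-.45),.108)
p,q=T(553,260),T(650,232);print("slot",p,q,np.degrees(np.arctan2(*(q-p)[::-1])))
E
```

```text
[ 0.4535838  -0.13916982  0.24572085]
guard near [ 0.48132783 -0.13855299] c [ 0.45740064 -0.14041997] sides [ 0.4609773  -0.13934017] handle front c [ 0.45731963 -0.13961812]
hole near [ 0.47597209 -0.13379574] c [ 0.45902367 -0.13511819] sides [ 0.45831391 -0.11735849] [ 0.4611059  -0.15313753]
stand [ 0.50781185 -0.09384433] [ 0.50071601 -0.18209979] [ 0.41758839 -0.08708559] [ 0.4591522  -0.13459269] 0.08854025684421545 0.09047625814982017
slot [ 0.6208318  -0.11027399] [ 0.63023178 -0.14215426] -73.57170966384761
```

Emit:
{"method": "step_arm", "body": {"commands": [10,0,0.006,-0.02,0,0,0,10,0,0.006,-0.04,0,0,0,10,0,0.006,-0.06,0,0,0,10,0,0.006,-0.08,0,0,0,10,0,0.006,-0.08,0,0,0,10,0,0.006,-0.08,0,0,0,10,0,0.006,-0.08,0,0,0,10,0,0.006,-0.08,0,0,0,10,0,0.006,-0.08,0,0,0,10,0,0.006,-0.08,0,0,0]}}

```text
clock: 15.4
position: [0.453, -0.1352, 0.196]
ee_rot: [0.999, 0.039, 0.0, 0.0]
ft_force: [-0.4, 0.6, -2.2]
grip_width: 0.295
grasp_force: 81.4
```

```bash
python3 st.py; python3 - <<'E'
from h import *
w=camera("wrist")[:,:,::-1];s=camera("scene")[:,:,::-1]
cv2.imwrite("pics/w5.png",w)
cv2.imwrite("pics/c5.png",np.hstack([cv2.resize(w[100:330,160:360],(400,460),interpolation=cv2.INTER_CUBIC),cv2.resize(s[95:195,190:277],(400,460),interpolation=cv2.INTER_CUBIC)]))
E
```

```text
15.4 pos [ 0.453  -0.1352  0.196 ] F [-0.4  0.6 -2.2] T [-0.01  0.02 -0.  ] yaw 4.5 z [ 0. -0. -1.]
```

View pics/c5.png

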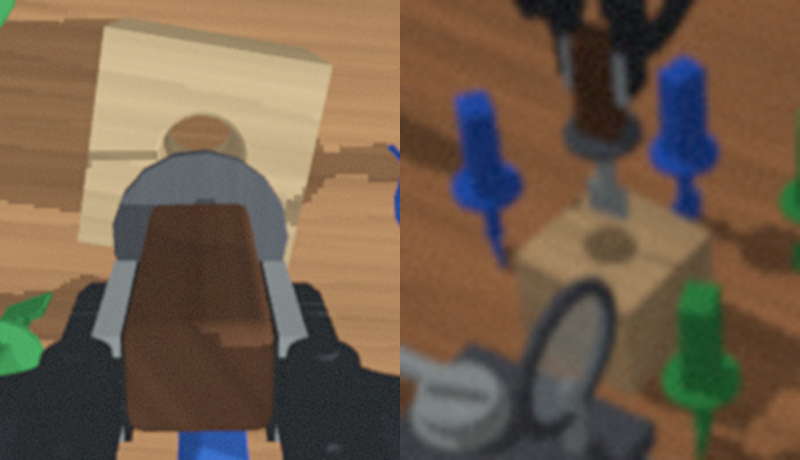

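The blade hangs just above the hole. In the wrist view the hole's rim is at (204,112) with sides at columns 163 and 246, and the stand's corners are at (105,24), (331,66) and (79,240).

```bash
python3 - <<'E'
from h import *
o=get_obs();o["position"]=np.array(o["position"]);M=R.from_quat(o["ee_rot"]).as_matrix()
W=lambda x,y,z:at("wrist",(160+x/2-.25,100+y/2-.25),z,o)
print(o["position"])
g=W(203,152,.166);print("guard c",g-.024*M[:2,0],"handle front c",(W(153,204,.171)+W(247,204,.171))/2-.011*M[:2,0])
h=W(204,112,.076);print("hole c",h-.017*M[:2,0])
a,b,c=W(105,24,.076),W(331,66,.076),W(79,240,.076);print("stand",(b+c)/2,np.linalg.norm(b-a),np.linalg.norm(c-a))
def S(x,y,z): return at("scene",(190+(x-400)/4.6-.4,95+y/4.6-.4),z).round(4)
print("scene hole",S(610,245,.076),"blade bot",S(592,206,.104),S(629,212,.104))
E
```

```text
[ 0.45295019 -0.13521073  0.19598006]
guard c [ 0.45661384 -0.13642136] handle front c [ 0.45654313 -0.13562414]
hole c [ 0.45739779 -0.13724063]
stand [ 0.45596821 -0.13585285] 0.08955504025100043 0.09051603803496432
scene hole [ 0.4564 -0.1371] blade bot [ 0.4563 -0.1485] [ 0.4494 -0.1255]
```

Emit:
{"method": "step_arm", "body": {"commands": [10,0,-0.001,-0.02,0,0,0,10,0,-0.001,-0.035,0,0,0,10,0,-0.001,-0.05,0,0,0,10,0,-0.001,-0.065,0,0,0,10,0,-0.001,-0.08,0,0,0,10,0,-0.001,-0.1,0,0,0,10,0,-0.001,-0.12,0,0,0,10,0,-0.001,-0.135,0,0,0,10,0,-0.001,-0.143,0,0,0,10,0,-0.001,-0.143,0,0,0]}}

```text
clock: 16.75
position: [0.4528, -0.1358, 0.1099]
ee_rot: [0.999, 0.039, -0.0, -0.0]
ft_force: [0.6, -0.6, -2.2]
grip_width: 0.295
grasp_force: 81.4
```

```bash
python3 st.py
```

```text
16.75 pos [ 0.4528 -0.1358  0.1099] F [ 0.6 -0.6 -2.2] T [0.01 0.01 0.02] yaw 4.5 z [-0.  0. -1.]
```

Emit:
{"method": "step_arm", "body": {"commands": [10,0,0,-0.003,0,0,0,10,0,0,-0.006,0,0,0,10,0,0,-0.006,0,0,0,65,0,0,-0.006,0,0,0,65,0,0,-0.006,0,0,0,65,0,0,-0.006,0,0,0,65,0,0,-0.006,0,0,0,65,0,0,0.04,0,0,0,65,0,0,0.1,0,0,0,65,0,0,0.18,0,0,0]}}

```text
clock: 18.0
position: [0.4523, -0.1356, 0.2187]
ee_rot: [0.999, 0.039, -0.001, -0.0]
ft_force: [0.7, -1.0, 0.4]
grip_width: 0.764
grasp_force: 0.0
```

Emit:
{"method": "step_arm", "body": {"commands": [65,-0.08,0,0.15,0,0,0,65,-0.08,0,0.15,0,0,0,65,-0.08,0,0.15,0,0,0,65,-0.08,0,0.15,0,0,0,65,-0.08,0,0.15,0,0,0,65,-0.08,0,0.15,0,0,0,65,-0.08,0,0.15,0,0,0,65,-0.08,0,0.15,0,0,0,65,-0.08,0,0.15,0,0,0,65,-0.08,0,0.15,0,0,0]}}

```text
clock: 19.25
position: [0.4049, -0.1358, 0.3081]
ee_rot: [0.999, 0.039, 0.0, 0.0]
ft_force: [0.3, -0.0, -0.3]
grip_width: 0.762
grasp_force: 0.0
```

```bash
python3 st.py; python3 - <<'E'
from h import *
w=camera("wrist")[:,:,::-1];s=camera("scene")[:,:,::-1]
cv2.imwrite("pics/c6.png",np.hstack([cv2.resize(w,(400,300)),cv2.resize(s[90:240,140:340],(400,300),interpolation=cv2.INTER_CUBIC)]))
E
```

```text
19.25 pos [ 0.4049 -0.1358  0.3081] F [ 0.3 -0.  -0.3] T [ 0.01  0.   -0.03] yaw 4.5 z [ 0. -0. -1.]
```

View pics/c6.png

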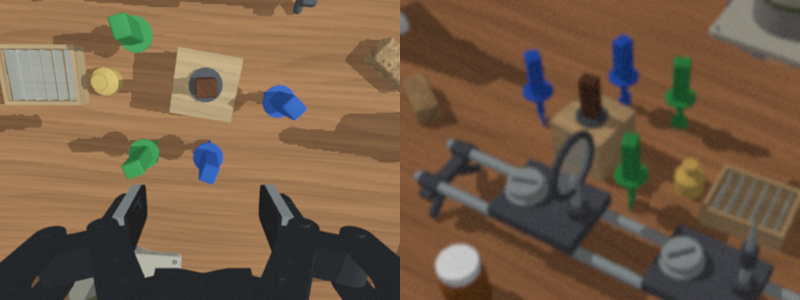

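The driver is upright in its stand at (590,100) in the scene view, with its guard on the block. The screw is turned and everything else looks in place, so I'm handing in.

```bash
python3 -c "
from workcell import *
print(hand_in())"
```

```text
the job is handed in; nothing more can be done
None
```

The lens saddle's clamp screw is turned clockwise to its stop (about 64°, torque rising to 1.4 N m with the blade seated), the driver is back upright in its stand, and the job was handed in at about 19 s; the hand-in returned no verdict.

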